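Lay the carving gouge back on its sloped rack

ROBOT

A 6-joint arm with a two-finger parallel gripper is mounted at the origin on the work surface. World frame = base frame: x ahead of the robot, y to its left, z up, the work surface at z = 0. Lengths are in m, angles in degrees, forces in N, time in s.
With the tool pointing down it reaches from about 0.3 to 0.75 m from the base axis. Payload 8.5 kg.
Tool frame: the origin (TCP) lies between the finger pads; the fingertips stand 17 mm ahead of it and the grasp point (between the pads) lies 2 mm behind it; z points along the fingers, y is the direction in which the jaws open and shut (so a half turn about z gives the same grasp; the last joint's range is limited). The gripper opens to 85 mm and grips with 20 to 120 N. Pads are 22 mm wide; open, the fingers measure 114 mm over their backs; the gripper's body (76 mm by 85 mm) begins 54 mm behind the grasp point. The pads swing forward as they close: fully open they stand 13 mm farther back than shut.
Start: joints at [-88.998, 21.807, 74.336, -0, 83.858, -12.336], TCP at [0.127, -0.535, 0.248] pointing down, gripper open.
Joint ranges: [-178.18, 178.18], [-50.72, 133.34], [12.68, 142.11], [-81.47, 261.47], [9.98, 163.14], [-165.26, 165.26]. Speed limits (degrees/s): [136.94, 136.94, 180, 180, 180, 180].

INTERFACE

Orientations are given as a 3x3 rotation matrix whose columns are the frame's x, y, z axes.
In Python, from rig import readout, eyes, env gives the robot as it stands.
- The arm moves only by the tool arm_command, never from a script. Its argument "rows" is text: rows parted by semicolons, each of 7 numbers parted by spaces: the closure, from 0 (fully open) to 1 (shut), then the shift along the tool's x, y, z in mm, then the turn, a rotation vector about the tool's x, y, z in degrees. In form: grip dx dy dz rx ry rz; .... A call has 1 to 5 rows; each row shifts and turns the commanded pose from where the row before left it, along the tool's axes as they then stand; what a row does not reach is not made up. A row lasts 1/12 s, in which the tool goes at most 41.7 mm and 7.16 degrees, less where a joint would pass 70% of its speed; a pose out of reach is approached as far as the arm can. A call with a gripper value outside its range is refused whole. The fingers move at their own pace and stop on an object; "squeeze" is the grip in N (left out, the last holds). Time passes only in rows, so rows that do not move let the fingers close. It gives the time, the measured TCP pose, the force and the opening at its end, in the units of the state.
- readout.observe(): the state, without advancing time (a new reading comes with each control period).
- eyes.get_image(name): name is "side" or "top" or "wrist"; returns the picture (400x640x3 uint8, red, green, blue); there is no depth.
- eyes.camera_model(name): a dict with "mtx" (3x3 intrinsics, pixels), "view" (4x4, takes a point from world to camera coordinates). Camera axes: x right, y up, looking along -z (the intrinsics and any distortion apply to the point x, -y, -z); pixel columns grow to the right and rows downward; lengths in m; the calibration is good to about 2 mm. A picture is of the moment at which its call begins: read the wrist's pose just before it. camera_model takes no time and is no camera call; for the wrist camera it gives the pose at the moment of the call.
- env.close_job(): hands the job in, once; it reports no verdict.
The state is a dict: "time_s": time; "q": joint angles; "qvel": joint speeds; "joint_efforts": joint torques, N m; "position": TCP position; "tool_rot": TCP orientation; "ft_force": force on the tool from outside, world axes, zero at the start; "wrist_torque": the same for the moment, N m; "grip_width": finger opening in m.
Only numpy, scipy, OpenCV 4.12 (cv2) and the standard library are available. Lean on these libraries where they do the work, as an engineer would, in place of code of your own. Each camera call takes 0.05 s, during which the arm holds its last target. There are 200 camera calls.

TASK

Put the carving gouge with the dark, red-banded handle back on the sloped tool rack: lay it lengthwise, centred on the one empty cork batten (the one with the brass and red tag at its head), handle at the low end by the lip and blade pointing up the slope like its neighbours. Set it down gently rather than dropping it, and leave the other gouges, the carved sheep and the glue bottle where they are.

Things in the scene. Friction and masses are not known exactly. Their poses are not given: they have to be found in the camera images.
- gouge: The gouge to put away, on the bench: dark handle, red band at the butt. Octagonal handle 105 mm long, 26 mm across flats, then a slim steel blade; 180 mm overall, 90 g. Origin on the handle's axis midway along the wood (13 mm up); x along the axis to the blade: butt at -52.5 mm, end of the wood +52.5, tip +127.5, balance point about +20.
- gouge_tip (a point): The tip of that gouge's blade, on its axis.
- place: The empty place (any of the three battens), marked by a flat 22 x 44 mm brass tag with a red stripe on the board at the batten's head, centred at x = +136 mm. Origin: where the gouge's origin should rest, 13 mm above the cork over the batten's middle. x points up the slope along the batten (18 degrees above horizontal), y across it to the left, z square to the slope.
- rack: Fixed wooden rack; board 232 mm (up the slope) x 228 mm, rising 18 degrees towards +x to 115 mm. Three cork battens up the slope, 76 mm apart, 40 wide, 135 long, 8 proud of the board. Lip across the low end: 2 mm above the cork, 72 mm down-slope of the battens' middles, whose tops are 68 mm above the bench at x = -36, y = -76, 0, 76. Origin on the bench under the centre; z up, y left.
- gouge_b: A neighbour that stays put on its batten: pale handle, blue band. Same shape and size as the gouge to put away, same axes.
- gouge_c: The other neighbour that stays put on its batten: pale handle, blue band. Same shape and size, same axes.
- sheep: A carved wooden sheep, 95 x 44 mm and 78 mm high, standing on the bench; origin under the centre of its base, z up.
- glue: A white glue bottle with an orange cap, 56 mm across and 150 mm high, standing on the bench; origin under its centre, z up.

How it is judged:
By the outcome, as a careful person would: the job done as asked, in the order asked, and still so for the second after the job is handed in, with the robot touching nothing.
It also fails if it takes over 38 s, if anything falls off the work surface, if the arm or the gripper's body presses on something with over 40 N, if the wrist force passes 120 N, or if a joint passes its speed limit or range.

## Working session

There is one attempt and no reset: what is moved stays moved. The work goes in short steps, Python scripts to look and compute and a tool call to move; the robot and the scene stay as the last step left them, time stands still between calls to the robot, and variables do not carry over. Pictures are saved under pics/ and viewed, about 8 in all and at most 12, crops included, and the job is handed in when it is done.

Besides the shell and the picture viewer there is one more tool, called after "Emit:" by a JSON object that holds its "name" and its "arguments". arm_command: Moves the arm, as the interface text tells. Its arguments: {"type":"object","properties":{"rows":{"type":"string"},"squeeze":{"type":"number"}},"required":["rows"]}

```bash
mkdir -p pics; ls
python3 - <<'E'
from rig import readout, eyes, env
import cv2,numpy as np
for n in ("side","top"):
    im=eyes.get_image(n); cv2.imwrite(f"pics/{n}0.png",im[:,:,::-1])
    m=eyes.camera_model(n); print(n,m)
s=readout.observe(); print(s['time_s'],s['position'],s['tool_rot'],s['grip_width'])
E
```

```text
pics
side {'mtx': array([[424.5055609 ,   0.        , 320.76364303],
       [  0.        , 424.5055609 , 200.80372026],
       [  0.        ,   0.        ,   1.        ]]), 'view': array([[-0.99743583, -0.0711487 ,  0.00772218,  0.63330983],
       [ 0.04948262, -0.60766767,  0.79264839, -0.05734361],
       [-0.05170338,  0.79099802,  0.60963013, -1.03363056],
       [ 0.        ,  0.        ,  0.        ,  1.        ]])}
top {'mtx': array([[369.98955347,   0.        , 321.91723404],
       [  0.        , 369.98955347, 202.89942754],
       [  0.        ,   0.        ,   1.        ]]), 'view': array([[-0.02363112, -0.99965508,  0.0114579 ,  0.06897874],
       [ 0.98274162, -0.02112492,  0.18377335, -0.62225327],
       [-0.18346792,  0.01560292,  0.98290186, -0.82200126],
       [ 0.        ,  0.        ,  0.        ,  1.        ]])}
0.1 [ 0.1268653  -0.53492261  0.24775288] [[ 9.73033587e-01  2.30663473e-01 -2.98681049e-05]
 [ 2.30663301e-01 -9.73032686e-01  1.35420724e-03]
 [ 2.83303504e-04 -1.32457861e-03 -9.99999083e-01]] 0.08520677219095106
```

View pics/top0.png

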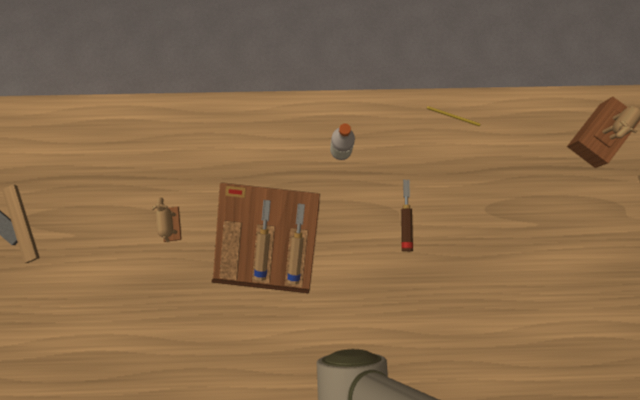

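View pics/side0.png

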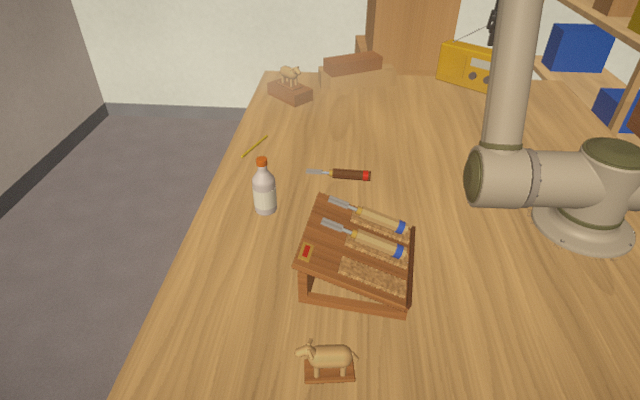

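The top view shows the gouge with its butt at about (406,248) and tip at (406,181). The empty batten is the leftmost, at about (231,250), with its tag at (235,192). The side view shows the gouge at (305–370,173), the tag at (306,251) and the batten at (372,275).

```bash
cat > h.py <<'E'
from rig import readout, eyes, env
import cv2,numpy as np
def P(n):
    m=eyes.camera_model(n); return m['mtx'],np.diag([1,-1,-1])@m['view'][:3]
def proj(c,X):
    p=c[0]@(c[1]@np.r_[X,1]); return p[:2]/p[2]
def ray(c,uv):
    R,t=c[1][:,:3],c[1][:,3]; o=-R.T@t
    d=R.T@np.linalg.solve(c[0],np.r_[uv,1]); return o,d/np.linalg.norm(d)
def onz(c,uv,z):
    o,d=ray(c,uv); return o+d*(z-o[2])/d[2]
def tri(c1,u1,c2,u2):
    X=cv2.triangulatePoints(c1[0]@c1[1],c2[0]@c2[1],np.float64(u1),np.float64(u2)).ravel(); X=X[:3]/X[3]
    return X, np.linalg.norm(proj(c1,X)-u1), np.linalg.norm(proj(c2,X)-u2)
E
python3 - <<'E'
from h import *
T,S=P('top'),P('side')
it,is_=cv2.imread('pics/top0.png'),cv2.imread('pics/side0.png')
def blobs(im,box,lo,hi,name):
    x0,y0,x1,y1=box; h=cv2.cvtColor(im[y0:y1,x0:x1],cv2.COLOR_BGR2HSV)
    m=cv2.inRange(h,lo,hi); n,l,st,ce=cv2.connectedComponentsWithStats(m)
    for i in range(1,n):
        if st[i,4]>8: print(name,st[i,4],(ce[i]+[x0,y0]).round(1),st[i,:4]+[x0,y0,0,0])
for im,nm,b,r in((it,'top',(200,170,330,300),(390,170,420,260)),(is_,'side',(285,180,425,325),(290,155,385,190))):
    blobs(im,r,(0,180,110),(6,255,255),nm+' gouge red'); blobs(im,r,(0,60,20),(14,255,100),nm+' handle')
    blobs(im,r,(0,0,90),(180,70,255),nm+' blade')
    blobs(im,b,(0,190,130),(6,255,255),nm+' tag red'); blobs(im,b,(105,120,60),(130,255,255),nm+' blue')
a=cv2.resize(it[175:300,205:325],None,fx=4,fy=4,interpolation=cv2.INTER_CUBIC)
b=cv2.resize(is_[190:315,290:420],None,fx=4,fy=4,interpolation=cv2.INTER_CUBIC)
v=np.hstack([a[:,:300],b]);print(v.shape);cv2.imwrite('pics/crop1.png',v)
E
```

```text
top gouge red 52 [405.8 244.5] [402 242   9   6]
top handle 384 [406.6 227.7] [401 209  12  43]
top blade 106 [406.  190.4] [404 180   5  24]
top tag red 40 [234.5 191.5] [229 190  12   4]
top blue 38 [258.5 273.8] [255 271   9   6]
top blue 39 [291.8 277.4] [288 275   9   6]
side gouge red 48 [365.1 175.1] [363 171   6  10]
side blade 92 [316.  171.2] [306 169  23   5]
side tag red 46 [306.  250.8] [303 246   7  11]
side blue 58 [400.6 227.3] [396 222   9  12]
side blue 67 [398.5 251.6] [394 245   9  13]
(500, 820, 3)
```

View pics/crop1.png

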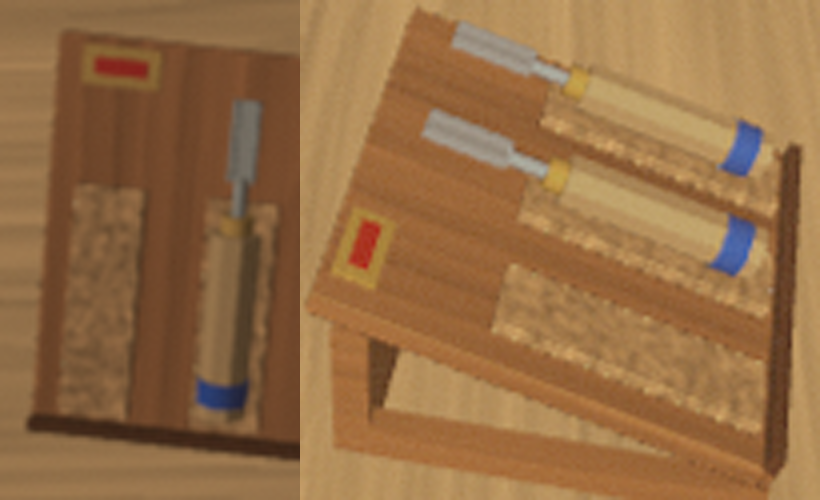

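The crop shows the tag and the empty batten's corners in both views: top end at (74,185) and (142,192) in the top view, (492,332) and (510,265) in the side view.

Run:
```python
from h import *
T,S=P('top'),P('side')
t=lambda x,y:((x+.5)/4-.5+205,(y+.5)/4-.5+175)
s=lambda x,y:((x-300+.5)/4-.5+290,(y+.5)/4-.5+190)
D={'tag':((234.5,191.5),(306,250.8)),'topL':(t(74,185),s(492,332)),'topR':(t(142,192),s(510,265)),
'lowL':(t(60,415),s(762,430)),'lowR':(t(127,420),s(768,357)),'blueb':((258.5,273.8),(398.5,251.6)),'bluec':((291.8,277.4),(400.6,227.3)),
'gred':((405.8,244.5),(365.1,175.1)),'gtip':((406,179.8),(305.8,171.5)),
'bladec':((406,190.4),(316,171.2)),'rackTL':(t(63,30),s(307,302)),'tipb':(t(246,101),s(428,125)),'jointb':(t(235,217),s(560,176))}
X={}
for k,(a,b) in D.items():
    X[k],e1,e2=tri(T,a,S,b); print(k,X[k].round(4),round(e1,2),round(e2,2))
c=(X['topL']+X['topR']+X['lowL']+X['lowR'])/4
up=(X['topL']+X['topR']-X['lowL']-X['lowR'])/2
print('centre',c,'yaw',np.degrees(np.arctan2(up[1],up[0])),'len',np.linalg.norm(up),'slope',np.degrees(np.arcsin(up[2]/np.linalg.norm(up))))
d=X['tag']-c; print('tag dir yaw',np.degrees(np.arctan2(d[1],d[0])),np.linalg.norm(d))
d=X['bluec']-X['blueb'];print('blue yaw',np.degrees(np.arctan2(-d[0],d[1]))-180, np.linalg.norm(d))
for k in('gred','bladec','gtip'): print(k,onz(T,D[k][0],.013),onz(S,D[k][1],.013))
```

```text
tag [0.6455 0.2517 0.1055] 0.22 0.19
topL [0.5832 0.2813 0.0826] 0.48 0.45
topR [0.5768 0.2417 0.0875] 0.13 0.12
lowL [0.4545 0.2961 0.0427] 0.51 0.48
lowR [0.4498 0.256  0.0492] 0.06 0.05
blueb [0.4629 0.202  0.069 ] 0.59 0.5
bluec [0.4531 0.1269 0.0692] 0.54 0.43
gred [ 0.5234 -0.1485  0.0151] 0.07 0.05
gtip [ 0.6883 -0.1612  0.0094] 0.18 0.13
bladec [ 0.6595 -0.1583  0.014 ] 0.11 0.07
rackTL [0.6692 0.2855 0.0999] 0.21 0.2
tipb [0.6214 0.1787 0.1198] 0.01 0.0
jointb [0.5565 0.1878 0.0989] 1.48 1.25
centre [0.51607882 0.26877434 0.06551446] yaw -6.483733720062576 len 0.1345079044393652 slope 16.889072846162392
tag dir yaw -7.497388748886146 0.13649369552138294
blue yaw -7.490968279696517 0.07573339520045701
gred [ 0.52370171 -0.1490746   0.013     ] [ 0.52306093 -0.15166955  0.013     ]
bladec [ 0.65940566 -0.1584667   0.013     ] [ 0.65978426 -0.15981699  0.013     ]
gtip [ 0.68687884 -0.16026841  0.013     ] [ 0.68802861 -0.15595648  0.013     ]
```

```bash
cat >> h.py <<'E'
from scipy.spatial.transform import Rotation as Ro
def plan(wps,g,start=None):
    """wps: list of (pos, R, nrows); prints rows in calls of 5 (shifts in mm, turns in deg, rounded, residual carried)"""
    s=readout.observe(); p,R=(np.array(s['position']),np.array(s['tool_rot'])) if start is None else start
    rows=[]
    for q,Q,n in wps:
        for i in range(n):
            k=n-i
            d=np.round(R.T@(np.array(q)-p)*1000/k, 0 if k>1 else 1)
            r=np.round(Ro.from_matrix(R.T@Q).as_rotvec(degrees=True)/k,1)
            rows.append(' '.join(f'{v:g}' for v in [g,*(d+0),*(r+0)]))
            p=p+R@d/1000; R=R@Ro.from_rotvec(r,degrees=True).as_matrix()
    for i in range(0,len(rows),5): print('; '.join(rows[i:i+5]))
    return p,R
def tool(yaw,tilt=0):
    "tool x along world yaw, sloping up by tilt, z down"
    return Ro.from_euler('ZYX',[yaw,-tilt,180],degrees=True).as_matrix()
def st():
    s=readout.observe(); print(s['time_s'],np.round(s['position'],4),np.round(Ro.from_matrix(s['tool_rot']).as_euler('ZYX',degrees=True),2),np.round(s['q'],1),round(s['grip_width'],4),np.round(s['ft_force'],1))
E
python3 - <<'E'
from h import *
st(); print(tool(-4.3).round(2))
plan([((.54,-.152,.19),tool(-4.3),19)],0.2)
E
```

```text
0.1 [ 0.1269 -0.5349  0.2478] [ 1.3340e+01 -2.0000e-02 -1.7992e+02] [-89.   21.8  74.4  -0.   83.9 -12.3] 0.0852 [ 0.3 -0.3 -0.2]
[[ 1.   -0.07 -0.  ]
 [-0.07 -1.   -0.  ]
 [ 0.    0.   -1.  ]]
0.2 26 -15 3 0 0 0.9; 0.2 26 -15 3 0 0 0.9; 0.2 25 -15 3 0 0 0.9; 0.2 25 -16 3 0 0 0.9; 0.2 25 -16 3 0 0 0.9
0.2 25 -17 3 0 0 0.9; 0.2 24 -17 3 0 0 0.9; 0.2 24 -17 3 0 0 0.9; 0.2 24 -18 3 0 0 0.9; 0.2 23 -18 3 0 0 1
0.2 23 -18 3 0 0 0.9; 0.2 23 -19 3 0 0 1; 0.2 23 -19 3 0 0 0.9; 0.2 22 -20 3 0 0 1; 0.2 22 -20 3 0 0 0.9
0.2 21 -20 3 0 0 1; 0.2 21 -21 3 0 0 0.9; 0.2 21 -21 4 0 0 1; 0.2 20.9 -21.2 3.3 -0.1 0 0.9
```

Emit:
{"name": "arm_command", "arguments": {"rows": "0.2 26 -15 3 0 0 0.9; 0.2 26 -15 3 0 0 0.9; 0.2 25 -15 3 0 0 0.9; 0.2 25 -16 3 0 0 0.9; 0.2 25 -16 3 0 0 0.9"}}

```text
time_s: 0.52
position: [0.2367, -0.433, 0.2329]
tool_rot: [[0.988, 0.153, -0.0], [0.153, -0.988, 0.001], [-0.0, -0.001, -1.0]]
ft_force: [1.0, -0.7, 0.0]
grip_width: 0.0685
```

Emit:
{"name": "arm_command", "arguments": {"rows": "0.2 25 -17 3 0 0 0.9; 0.2 24 -17 3 0 0 0.9; 0.2 24 -17 3 0 0 0.9; 0.2 24 -18 3 0 0 0.9; 0.2 23 -18 3 0 0 1"}}

```text
time_s: 0.93
position: [0.3452, -0.3319, 0.218]
tool_rot: [[0.997, 0.073, -0.0], [0.073, -0.997, 0.0], [-0.0, -0.0, -1.0]]
ft_force: [1.0, -0.3, -0.6]
grip_width: 0.0682
```

Emit:
{"name": "arm_command", "arguments": {"rows": "0.2 23 -18 3 0 0 0.9; 0.2 23 -19 3 0 0 1; 0.2 23 -19 3 0 0 0.9; 0.2 22 -20 3 0 0 1; 0.2 22 -20 3 0 0 0.9"}}

```text
time_s: 1.35
position: [0.4542, -0.2312, 0.203]
tool_rot: [[1.0, -0.009, -0.0], [-0.009, -1.0, 0.0], [-0.0, -0.0, -1.0]]
ft_force: [0.0, -0.8, -0.1]
grip_width: 0.0684
```

Emit:
{"name": "arm_command", "arguments": {"rows": "0.2 21 -20 3 0 0 1; 0.2 21 -21 3 0 0 0.9; 0.2 21 -21 4 0 0 1; 0.2 21 -21 3 0 0 0.9; 0.2 0 0 0 0 0 0"}}

```text
time_s: 1.77
position: [0.5424, -0.1491, 0.1892]
tool_rot: [[0.997, -0.071, -0.0], [-0.071, -0.997, 0.002], [-0.001, -0.002, -1.0]]
ft_force: [-0.6, 0.5, -0.7]
grip_width: 0.0684
```

Run:
```python
from h import *
st(); c=P('wrist'); im=eyes.get_image('wrist'); cv2.imwrite('pics/w1.png',im[:,:,::-1]); np.savez('w1.npz',K=c[0],V=c[1])
for k,X in dict(tip=(.688,-.1605,.013),red=(.5234,-.1495,.02)).items(): print(k,proj(c,X))
```

```text
1.7667 [ 0.5424 -0.1491  0.1892] [-4.0900e+00  3.0000e-02 -1.7991e+02] [-27.5  25.9  78.    0.1  76.3  66.6] 0.0684 [-0.6  0.5 -0.7]
tip [323.77151643   0.7679935 ]
red [324.35304113 198.74717738]
```

View pics/w1.png

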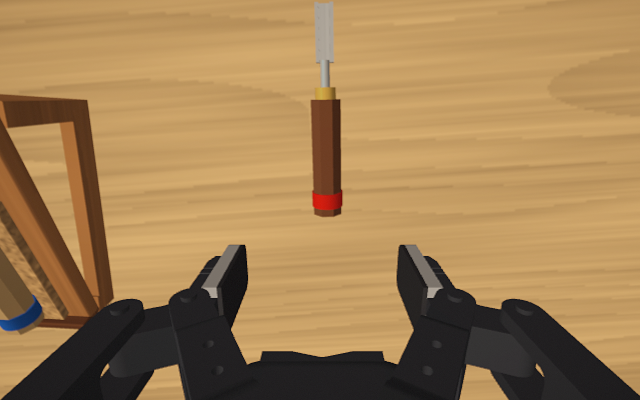

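The wrist view shows the gouge with its tip at (325,2), wood/ferrule joint at (325,100) and butt at (327,216), within about 2 px of prediction.

Run:
```python
from h import *
d=np.load('w1.npz'); c=(d['K'],d['V']); im=cv2.imread('pics/w1.png')
h=cv2.cvtColor(im,cv2.COLOR_BGR2HSV)
m=cv2.inRange(h,(0,100,20),(8,255,255)); m[:, :295]=0; m[:,360:]=0; m[:80]=0; m[225:]=0
ys,xs=np.nonzero(m); print(xs.min(),xs.max(),ys.min(),ys.max(),xs.mean(),ys.mean())
for a in (110,140,170,200): print(a,xs[ys==a].mean())
w=onz(c,(xs[(ys<115)].mean(),100),.016); b=onz(c,(xs[ys>195].mean(),215),.013); t=onz(c,(324.7,2),.010)
print(w,b,t,'len',np.linalg.norm(t-b),np.linalg.norm(w-b)); v=(t-b)[:2]; u=v/np.linalg.norm(v); yaw=np.degrees(np.arctan2(v[1],v[0]))
o=(t[:2]-.1275*u+b[:2]+.0525*u)/2; print('yaw',yaw,'o',o)
g=o+.016*u; print('grasp',g)
R=tool(yaw)
pr=plan([((*g,.09),R,5),((*g,.030),R,4),((*g,.019),R,3)],.2)
```

```text
312 341 100 214 327.1360824742268 200.1979381443299
110 nan
140 nan
170 nan
200 327.0
[ 0.61042893 -0.16781208  0.016     ] [ 0.50463674 -0.15072182  0.013     ] [ 0.68778542 -0.16125528  0.01      ] len 0.18347586259932547 0.10720570793095062
yaw -3.291637057226474 o [ 0.55877295 -0.15383536]
grasp [ 0.57474655 -0.15475406]
0.2 7 0 20 0 0 -0.2; 0.2 7 0 20 0 0 -0.1; 0.2 7 1 20 0 0 -0.2; 0.2 6 0 20 0 0 -0.1; 0.2 7 1 19.4 0 0.1 -0.2
0.2 0 0 15 0 0 0; 0.2 0 0 15 0 0 0; 0.2 0 0 15 0 0 0; 0.2 -0.1 0 15 0 0 0; 0.2 0 0 4 0 0 0
0.2 0 0 3 0 0 0; 0.2 0 0 4 0 0 0<stdin>:6: RuntimeWarning: Mean of empty slice.
  ret = ret.dtype.type(ret / rcount)
```

Emit:
{"name": "arm_command", "arguments": {"rows": "0.2 7 0 20 0 0 0; 0.2 7 0 20 0 0 0; 0.2 7 1 20 0 0 0; 0.2 6 0 20 0 0 0; 0.2 7 1 19 0 0 0"}}

```text
time_s: 2.23
position: [0.5733, -0.1576, 0.0902]
tool_rot: [[0.997, -0.075, -0.001], [-0.075, -0.997, 0.0], [-0.001, -0.0, -1.0]]
ft_force: [0.7, 0.1, 0.1]
grip_width: 0.0681
```

Emit:
{"name": "arm_command", "arguments": {"rows": "0.2 0 0 15 0 0 0; 0.2 0 0 15 0 0 0; 0.2 0 0 15 0 0 0; 0.2 0 0 13 0 0 0; 0.2 0 0 0 0 0 0"}}

```text
time_s: 2.65
position: [0.5721, -0.1572, 0.031]
tool_rot: [[0.997, -0.075, -0.004], [-0.075, -0.997, 0.002], [-0.005, -0.002, -1.0]]
ft_force: [-0.0, 0.3, -0.4]
grip_width: 0.0681
```

Run:
```python
from h import *
st(); c=P('wrist'); im=eyes.get_image('wrist'); cv2.imwrite('pics/w2.png',im[:,:,::-1])
```

```text
2.65 [ 0.5721 -0.1572  0.031 ] [  -4.31    0.26 -179.9 ] [-26.8  39.4  82.8  -0.   58.1  67.5] 0.0681 [-0.   0.3 -0.4]
```

View pics/w2.png

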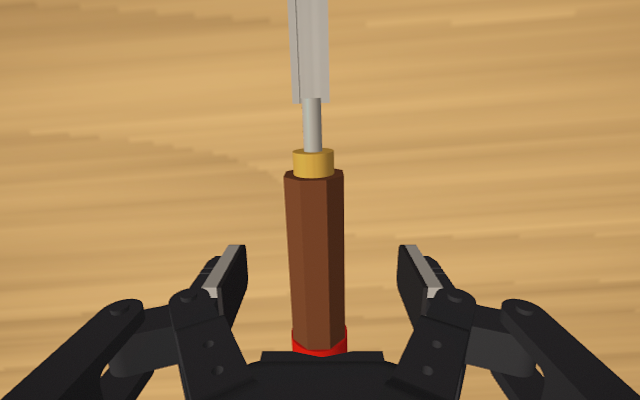

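The wrist view shows the handle between the fingers, centred at x≈317 against a jaw centre of 322. That is about 2 mm left, with a slight clockwise yaw error of about 1°. I'll correct both, descend and grip.

Emit:
{"name": "arm_command", "arguments": {"rows": "0.2 1 -2 3 0 0 -1; 0.2 1 -1 3 0 0 0; 0.2 0 0 3 0 0 0; 0.2 0 0 3 0 0 0; 0.2 0 0 0 0 0 0"}}

```text
time_s: 3.12
position: [0.5759, -0.154, 0.021]
tool_rot: [[0.998, -0.057, -0.001], [-0.057, -0.998, 0.0], [-0.001, -0.0, -1.0]]
ft_force: [0.4, 0.3, -0.2]
grip_width: 0.0685
```

Emit:
{"name": "arm_command", "arguments": {"rows": "0.6 0 0 0 0 0 0; 0.7 0 0 0 0 0 0; 0.8 0 0 0 0 0 0; 0.8 0 0 0 0 0 0; 0.8 0 0 0 0 0 0", "squeeze": 40}}

```text
time_s: 3.53
position: [0.5762, -0.1542, 0.0216]
tool_rot: [[0.998, -0.057, 0.001], [-0.057, -0.998, -0.0], [0.001, 0.0, -1.0]]
ft_force: [-0.1, -0.2, 3.1]
grip_width: 0.025
```

Emit:
{"name": "arm_command", "arguments": {"rows": "0.8 0 0 0 0 0 0; 0.8 0 0 0 0 0 0; 0.8 0 0 -5 0 0 0; 0.8 0 0 -10 0 0 0; 0.8 0 0 -10 0 0 0"}}

```text
time_s: 3.95
position: [0.5759, -0.154, 0.0469]
tool_rot: [[0.998, -0.057, -0.001], [-0.057, -0.998, 0.0], [-0.001, -0.0, -1.0]]
ft_force: [-0.3, -0.8, -0.3]
grip_width: 0.025
```

Run:
```python
from h import *
Rp=tool(-7.4,18); n=-Rp[:,2]; ux=Rp[:,0]; print(ux,n)
pl=np.array([.511,.269,.0805])
tcp=pl+.016*ux+.008*n; h=tcp+.08*n; print(tcp,h)
plan([((.576,-.154,.21),tool(-3.3),5),((.57,.0,.22),tool(-5,9),7),(h,Rp,12)],.8)
```

```text
[ 0.94313532 -0.12249189  0.30901699] [-0.30644324  0.03980003  0.95105652]
[0.52363862 0.26735853 0.09305272] [0.49912316 0.27054253 0.16913725]
0.8 0 0 -33 0 0 0; 0.8 0 0 -33 0 0 0; 0.8 0 0 -32 0 0 0; 0.8 0 0 -33 0 0 0; 0.8 0 -0.1 -32.1 0 0 0
0.8 -2 -22 -1 0 1.3 0.2; 0.8 -2 -22 -2 0 1.3 0.3; 0.8 -2 -22 -1 0 1.3 0.2; 0.8 -2 -22 -2 0 1.3 0.3; 0.8 -3 -22 -2 -0.1 1.3 0.2
0.8 -2 -22 -2 0 1.3 0.3; 0.8 -3 -21.2 -1.1 -0.1 1.2 0.2; 0.8 -8 -22 3 0 0.8 0.2; 0.8 -9 -22 3 0 0.7 0.2; 0.8 -9 -22 3 -0.1 0.8 0.2
0.8 -9 -22 3 0 0.7 0.2; 0.8 -9 -22 2 -0.1 0.8 0.2; 0.8 -9 -22 2 0 0.7 0.2; 0.8 -9 -22 2 -0.1 0.8 0.2; 0.8 -9 -22 2 0 0.7 0.2
0.8 -9 -21 2 -0.1 0.8 0.2; 0.8 -9 -22 2 0 0.7 0.2; 0.8 -9 -21 1 -0.1 0.8 0.2; 0.8 -9.9 -21.5 1.8 0 0.7 0.2
```

Emit:
{"name": "arm_command", "arguments": {"rows": "0.8 0 0 -33 0 0 0; 0.8 0 0 -33 0 0 0; 0.8 0 0 -32 0 0 0; 0.8 0 0 -33 0 0 0; 0.8 0 0 -32 0 0 0"}}

```text
time_s: 4.37
position: [0.5757, -0.1539, 0.2123]
tool_rot: [[0.998, -0.057, 0.001], [-0.057, -0.998, -0.0], [0.001, 0.0, -1.0]]
ft_force: [0.2, -1.6, -1.0]
grip_width: 0.0253
```

Emit:
{"name": "arm_command", "arguments": {"rows": "0.8 -2 -22 -1 0 1.3 0.2; 0.8 -2 -22 -2 0 1.3 0.3; 0.8 -2 -22 -1 0 1.3 0.2; 0.8 -2 -22 -2 0 1.3 0.3; 0.8 -3 -22 -2 -0.1 1.3 0.2"}}

```text
time_s: 4.78
position: [0.5716, -0.0426, 0.2179]
tool_rot: [[0.99, -0.078, 0.115], [-0.078, -0.997, -0.01], [0.115, 0.001, -0.993]]
ft_force: [0.1, 0.1, -0.8]
grip_width: 0.0252
```

Emit:
{"name": "arm_command", "arguments": {"rows": "0.8 -2 -22 -2 0 1.3 0.3; 0.8 -3 -21 -1 -0.1 1.2 0.2; 0.8 -8 -22 3 0 0.8 0.2; 0.8 -9 -22 3 0 0.7 0.2; 0.8 -9 -22 3 -0.1 0.8 0.2"}}

```text
time_s: 5.2
position: [0.5514, 0.0686, 0.2067]
tool_rot: [[0.976, -0.098, 0.197], [-0.096, -0.995, -0.02], [0.198, 0.001, -0.98]]
ft_force: [0.5, 0.4, -1.4]
grip_width: 0.0249
```

Emit:
{"name": "arm_command", "arguments": {"rows": "0.8 -9 -22 3 0 0.7 0.2; 0.8 -9 -22 2 -0.1 0.8 0.2; 0.8 -9 -22 2 0 0.7 0.2; 0.8 -9 -22 2 -0.1 0.8 0.2; 0.8 -9 -22 2 0 0.7 0.2"}}

```text
time_s: 5.62
position: [0.5216, 0.1824, 0.1859]
tool_rot: [[0.959, -0.115, 0.259], [-0.111, -0.993, -0.03], [0.26, 0.0, -0.966]]
ft_force: [0.4, -0.6, -1.5]
grip_width: 0.0246
```

Emit:
{"name": "arm_command", "arguments": {"rows": "0.8 -9 -21 2 -0.1 0.8 0.2; 0.8 -9 -22 2 0 0.7 0.2; 0.8 -9 -21 1 -0.1 0.8 0.2; 0.8 -10 -21 2 0 0.7 0.2; 0.8 0 0 0 0 0 0"}}

```text
time_s: 6.03
position: [0.4973, 0.2725, 0.1679]
tool_rot: [[0.944, -0.126, 0.306], [-0.12, -0.992, -0.038], [0.308, -0.001, -0.951]]
ft_force: [-1.2, 0.2, -0.8]
grip_width: 0.0249
```

Run:
```python
from h import *
st(); c=P('wrist'); im=eyes.get_image('wrist'); cv2.imwrite('pics/w3.png',im[:,:,::-1]);np.savez('w3.npz',K=c[0],V=c[1])
s=readout.observe(); p=np.array(s['position']);R=np.array(s['tool_rot'])
for k in (-.0685,.0365,.1115): print('gouge pt',k,proj(c,p+R@[k,0,.008]))
Rp=tool(-7.4,18); pl=np.array([.511,.269,.0805])
for k,v in dict(tag=(.136,0,.021),tL=(.0675,-.02,.013),tR=(.0675,.02,.013),lL=(-.0675,-.02,.013),lR=(-.0675,.02,.013)).items(): print(k,proj(c,pl+Rp@v))
a=eyes.get_image('top')[150:320,190:350,::-1]; b=eyes.get_image('side')[180:350,270:430,::-1]
cv2.imwrite('pics/ts3.png',cv2.resize(np.hstack([a,b]),None,fx=2.5,fy=2.5,interpolation=cv2.INTER_CUBIC))
```

```text
6.0333 [0.4973 0.2725 0.1679] [  -7.28  -17.97 -179.97] [ 20.3  22.9  89.3 -10.4  52.2 122.8] 0.0249 [-1.2  0.2 -0.8]
gouge pt -0.0685 [325.09448388 385.72445456]
gouge pt 0.0365 [325.77770431 183.72967745]
gouge pt 0.1115 [326.48490436 -25.35469741]
tag [325.81897769  12.58296309]
tL [295.34737995 124.39619177]
tR [355.41832958 124.52463039]
lL [298.96117775 300.04151909]
lR [350.05263152 300.17004898]
```

View pics/w3.png

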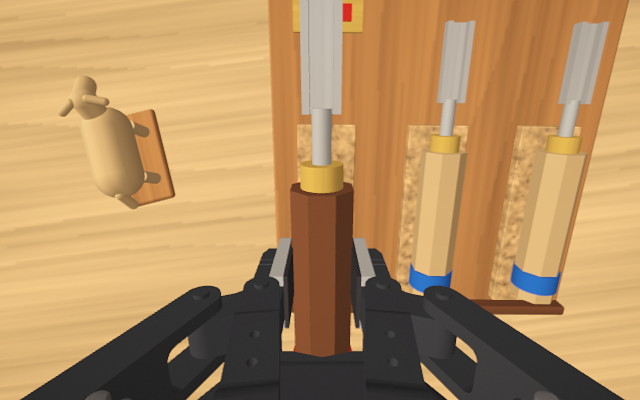

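The wrist view shows the empty batten's top corners at (298,124) and (355,125), the tag at columns 293–363 with its lower edge at row 32, and the held gouge's wood end at (322,185). I'll check the fixed cameras for the alignment.

View pics/ts3.png

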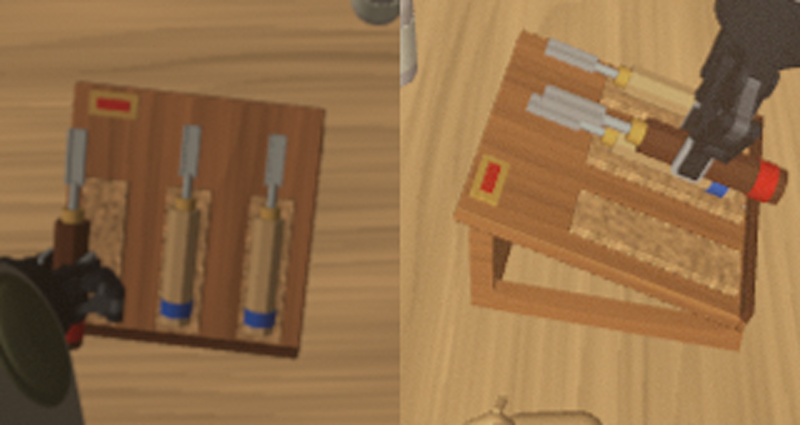

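Run:
```python
from h import *
d=np.load('w3.npz'); c=(d['K'],d['V']); s=readout.observe(); p=np.array(s['position']);R=np.array(s['tool_rot'])
pl=np.array([.511,.269,.0805]); n=tool(-7.4,18)[:,2]
def hit(uv,P0):
    o,dd=ray(c,uv); return R.T@(o+dd*((P0-o)@n)/(dd@n)-p)*1000
print(c[0][0])
for k,uv in dict(tL=(298,124.5),tR=(355,125)).items(): print(k,hit(uv,pl+.013*n))
for k,uv in dict(tagLlow=(293.5,32),tagRlow=(363,33)).items(): print(k,hit(uv,pl+.021*n))
for k,uv in dict(woodend=(322,187),mid=(322.5,280),low=(323.5,350)).items(): print(k,hit(uv,p+.008*R[:,2]))
print('blade',hit((321,70),p+.008*R[:,2]))
print('place in tool',R.T@(pl-p)*1000)
```

```text
[330.50761144   0.         321.81870007]
tL [ 51.32968474 -19.19089811 100.50569309]
tR [ 51.09239274  18.77487489 100.49660917]
tagLlow [108.72510789 -21.57359631 108.53635513]
tagRlow [108.23302405  22.88093723 108.52560633]
woodend [33.70062421 -3.11166213  8.01840708]
mid [-9.77933482 -2.78147462  7.99552807]
low [-48.12308377  -2.18835204   7.97528045]
blade [79.05832338 -3.59481162  8.04230689]
place in tool [-16.09452923  -0.94158299  87.46602674]
```

The crop shows the held gouge above and a little left of the batten, with its tip at (79,129) in the top half and (529,103) in the side half. Its wood end is at (72,219) and (637,135).

Run:
```python
from h import *
T,S=P('top'),P('side'); s=readout.observe(); p=np.array(s['position']);R=np.array(s['tool_rot'])
t=lambda x,y:((x+.5)/2.5-.5+190,(y+.5)/2.5-.5+150)
q=lambda x,y:((x-400+.5)/2.5-.5+270,(y+.5)/2.5-.5+180)
for k,a,b in (('tip',(78,129),(531,104)),('wood',(72,218),(638,137))):
    X,e,f=tri(T,t(*a),S,q(*b)); print(k,R.T@(X-p)*1000,e,f)
for k,X in dict(tag=(.6455,.2517,.1055),tL=(.5832,.2813,.0826),tR=(.5768,.2417,.0875),c=(.5161,.2688,.0655)).items(): print(k,R.T@(np.array(X)-p)*1000)
```

```text
tip [113.16676794  -5.26880836  17.39790956] 2.378918982164779 2.0686747566951835
wood [37.31307761 -3.39823136 11.63653152] 0.6116298121479835 0.5357602381960794
tag [120.59213175  -1.14034027 105.6664994 ]
tL [ 51.12616197 -22.45122177 107.1447999 ]
tR [ 51.46815003  17.64196849 102.09018432]
c [-15.9037211   -1.39642138 103.30290504]
```

Emit:
{"name": "arm_command", "arguments": {"rows": "0.8 0 1 10 0 0 0.5; 0.8 0 1 15 0 0 0.5; 0.8 0 0 15 0 0 0; 0.8 0 0 12 0 0 0; 0.8 0 0 8 0 0 0"}}

```text
time_s: 6.6
position: [0.5178, 0.264, 0.1094]
tool_rot: [[0.941, -0.148, 0.305], [-0.142, -0.989, -0.041], [0.308, -0.005, -0.951]]
ft_force: [0.5, -0.4, -0.6]
grip_width: 0.0252
```

Run:
```python
from h import *
st(); c=P('wrist'); im=eyes.get_image('wrist'); 
s=readout.observe(); p=np.array(s['position']);R=np.array(s['tool_rot'])
print('place in tool',R.T@(np.array([.511,.269,.0805])-p)*1000)
cv2.imwrite('pics/w4.png',im[:,:,::-1]);np.savez('w4.npz',K=c[0],V=c[1])
```

```text
6.6 [0.5178 0.264  0.1094] [  -8.6   -17.92 -179.7 ] [ 18.6  28.4  91.5 -11.2  44.5 124.1] 0.0252 [ 0.5 -0.4 -0.6]
place in tool [-15.45798346  -3.90050528  24.34877567]
```

View pics/w4.png

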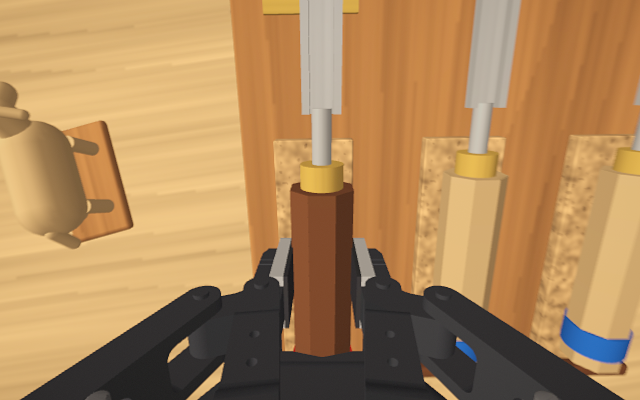

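Run:
```python
from h import *
d=np.load('w4.npz'); c=(d['K'],d['V']); s=readout.observe(); p=np.array(s['position']);R=np.array(s['tool_rot'])
pl=np.array([.511,.269,.0805]); n=tool(-7.4,18)[:,2]
def hit(uv,P0):
    o,dd=ray(c,uv); return (R.T@(o+dd*((P0-o)@n)/(dd@n)-p)*1000).round(2)
for k,uv in dict(tL=(274.5,140),tR=(352,139.5)).items(): print(k,hit(uv,pl+.013*n))
for k,uv in dict(tagLlow=(263.5,13),tagRlow=(358.5,13)).items(): print(k,hit(uv,pl+.021*n))
for k,uv in dict(woodend=(322,187),low=(323.5,350),blade=(321,70)).items(): print(k,hit(uv,p+.008*R[:,2]))
print('cam in tool',R.T@(-c[1][:,:3].T@c[1][:,3]-p), 'cam axis in tool',R.T@c[1][:,:3].T)
a=eyes.get_image('top')[150:320,190:350,::-1]; b=eyes.get_image('side')[180:350,270:430,::-1]
cv2.imwrite('pics/ts4.png',cv2.resize(np.hstack([a,b]),None,fx=2.5,fy=2.5,interpolation=cv2.INTER_CUBIC))
```

```text
tL [ 52.09 -23.52  37.13]
tR [52.31 14.23 37.2 ]
tagLlow [109.29 -27.32  44.96]
tagRlow [109.28  16.45  45.05]
woodend [36.33 -0.38  7.9 ]
low [-46.09   0.34   8.13]
blade [81.99 -0.74  7.78]
cam in tool [ 0.07254902 -0.00034096 -0.12474708] cam axis in tool [[-3.48480782e-04 -9.58629694e-01 -2.84655912e-01]
 [ 9.99999670e-01 -1.25140955e-04 -8.02782663e-04]
 [ 7.33949186e-04 -2.84656098e-01  9.58629421e-01]]
```

Emit:
{"name": "arm_command", "arguments": {"rows": "0.8 0 -2 2 0 0 -0.5; 0.8 0 -2 3 0 0 0; 0.8 0 0 3 0 0 0; 0.8 0 0 2 0 0 0; 0.8 0 0 0 0 0 0"}}

```text
time_s: 7.17
position: [0.5208, 0.269, 0.101]
tool_rot: [[0.942, -0.137, 0.306], [-0.132, -0.991, -0.04], [0.309, -0.003, -0.951]]
ft_force: [-0.2, 0.2, -1.4]
grip_width: 0.025
```

Emit:
{"name": "arm_command", "arguments": {"rows": "0.8 0 0 0 0 0 0; 0.8 0 0 0 0 0 0"}}

```text
time_s: 7.33
position: [0.5209, 0.269, 0.1015]
tool_rot: [[0.942, -0.138, 0.307], [-0.132, -0.99, -0.04], [0.309, -0.003, -0.951]]
ft_force: [-0.1, 0.3, -1.0]
grip_width: 0.0254
```

Run:
```python
from h import *
st(); c=P('wrist'); im=eyes.get_image('wrist'); 
s=readout.observe(); p=np.array(s['position']);R=np.array(s['tool_rot'])
print('place in tool',R.T@(np.array([.511,.269,.0805])-p)*1000)
cv2.imwrite('pics/w5.png',im[:,:,::-1]);np.savez('w5.npz',K=c[0],V=c[1],p=p,R=R)
```

```text
7.3333 [0.5209 0.269  0.1015] [  -7.96  -18.01 -179.82] [ 19.   29.5  91.2 -11.5  43.7 124.2] 0.0254 [-0.1  0.3 -1. ]
place in tool [-15.83036462   1.3714366   16.95592223]
```

View pics/w5.png

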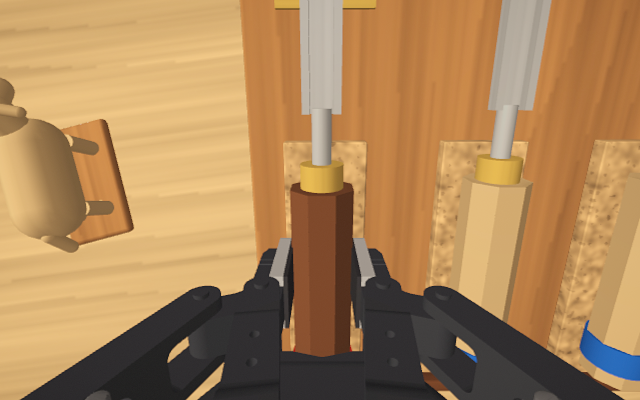

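The wrist view shows the batten corners at (283,141) and (366,141) with the gouge at x≈322. It is now about 1.2 mm too far left and 0.5° off, so I'll correct that and keep descending.

Emit:
{"name": "arm_command", "arguments": {"rows": "0.8 0 1 2 0 0 0.5; 0.8 0 0 2 0 0 0; 0.8 0 0 1 0 0 0; 0.8 0 0 0 0 0 0; 0.8 0 0 0 0 0 0"}}

```text
time_s: 7.8
position: [0.5223, 0.2677, 0.0965]
tool_rot: [[0.941, -0.146, 0.306], [-0.14, -0.989, -0.04], [0.309, -0.006, -0.951]]
ft_force: [0.4, -0.2, -1.2]
grip_width: 0.0248
```

Run:
```python
from h import *
st(); s=readout.observe(); p=np.array(s['position']);R=np.array(s['tool_rot'])
print('place in tool',R.T@(np.array([.511,.269,.0805])-p)*1000)
c=P('wrist'); im=eyes.get_image('wrist')[:,:,::-1]; cv2.imwrite('pics/w6.png',im)
h=cv2.cvtColor(im,cv2.COLOR_BGR2HSV); print(h[160,270:385:3,:].tolist()[:40])
```

```text
7.8 [0.5223 0.2677 0.0965] [  -8.49  -17.99 -179.67] [ 18.8  29.9  91.4 -11.6  43.  124.7] 0.0248 [ 0.4 -0.2 -1.2]
place in tool [-15.7369582    0.45647878  11.71572482]
[[15, 162, 192], [15, 162, 195], [15, 163, 202], [17, 127, 235], [17, 129, 222], [17, 129, 215], [17, 132, 215], [17, 129, 219], [17, 132, 213], [17, 133, 205], [16, 132, 201], [16, 135, 191], [17, 137, 192], [18, 155, 188], [17, 39, 190], [18, 28, 204], [18, 30, 202], [17, 31, 190], [18, 34, 171], [17, 35, 144], [19, 24, 117], [19, 158, 191], [17, 146, 180], [17, 131, 214], [17, 130, 215], [17, 130, 215], [17, 130, 220], [17, 130, 218], [17, 131, 214], [17, 130, 214], [17, 129, 227], [17, 126, 235], [14, 164, 185], [15, 164, 190], [14, 162, 194], [15, 162, 195], [14, 161, 195], [15, 163, 197], [14, 161, 200]]
```

The batten edges at row 160 run from 278 to 365, mean 321.5, against the gouge at 322, so it is centred. Now the touch-down.

Emit:
{"name": "arm_command", "arguments": {"rows": "0.8 0 0 1 0 0 0; 0.8 0 0 0.5 0 0 0; 0.8 0 0 0.5 0 0 0; 0.8 0 0 0 0 0 0"}}

```text
time_s: 8.18
position: [0.5229, 0.2676, 0.0946]
tool_rot: [[0.941, -0.146, 0.306], [-0.14, -0.989, -0.04], [0.309, -0.006, -0.951]]
ft_force: [-0.6, 1.0, -1.2]
grip_width: 0.0251
```

Emit:
{"name": "arm_command", "arguments": {"rows": "0.8 0 0 0.5 0 0 0; 0.8 0 0 0.5 0 0 0; 0.8 0 0 0 0 0 0"}}

```text
time_s: 8.43
position: [0.5232, 0.2676, 0.0937]
tool_rot: [[0.941, -0.146, 0.306], [-0.14, -0.989, -0.04], [0.309, -0.006, -0.951]]
ft_force: [-0.1, 0.3, -1.3]
grip_width: 0.0247
```

Emit:
{"name": "arm_command", "arguments": {"rows": "0.8 0 0 0.5 0 0 0; 0.8 0 0 0 0 0 0; 0.8 0 0 0 0 0 0"}}

```text
time_s: 8.68
position: [0.5234, 0.2676, 0.0933]
tool_rot: [[0.941, -0.146, 0.307], [-0.14, -0.989, -0.04], [0.309, -0.006, -0.951]]
ft_force: [-0.6, 0.6, -0.5]
grip_width: 0.0252
```

Emit:
{"name": "arm_command", "arguments": {"rows": "0.8 0 0 0.5 0 0 0; 0.8 0 0 0 0 0 0; 0.8 0 0 0 0 0 0"}}

```text
time_s: 8.93
position: [0.5234, 0.2676, 0.0933]
tool_rot: [[0.941, -0.146, 0.307], [-0.14, -0.989, -0.04], [0.309, -0.006, -0.951]]
ft_force: [-3.3, -0.7, 5.1]
grip_width: 0.025
```

Run:
```python
from h import *
st(); b=eyes.get_image('side')[180:330,270:430,::-1]; w=eyes.get_image('wrist')[:,:,::-1]
cv2.imwrite('pics/s7.png',np.hstack([cv2.resize(b,(427,400),interpolation=cv2.INTER_CUBIC),w[:,150:520]]))
```

```text
8.9333 [0.5234 0.2676 0.0933] [  -8.48  -18.02 -179.66] [ 18.8  30.3  91.5 -11.6  42.6 124.7] 0.025 [-3.3 -0.7  5.1]
```

View pics/s7.png

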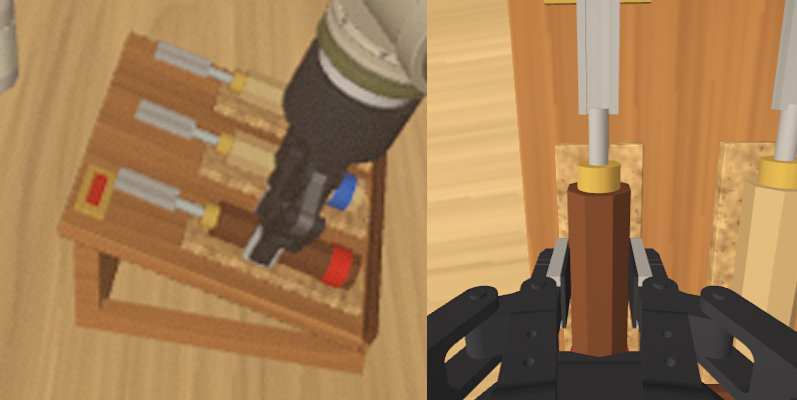

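The gouge lies on the batten, centred (batten 556–643, gouge 599 in the wrist crop), with contact at about 6 N. Releasing now.

Emit:
{"name": "arm_command", "arguments": {"rows": "0.65 0 0 0 0 0 0; 0.6 0 0 0 0 0 0; 0.55 0 0 0 0 0 0; 0.45 0 0 0 0 0 0; 0.45 0 0 0 0 0 0"}}

```text
time_s: 9.45
position: [0.5236, 0.2676, 0.0928]
tool_rot: [[0.941, -0.146, 0.306], [-0.14, -0.989, -0.04], [0.309, -0.006, -0.951]]
ft_force: [-0.2, -0.0, -0.7]
grip_width: 0.0468
```

Emit:
{"name": "arm_command", "arguments": {"rows": "0.45 0 0 0 0 0 0; 0.45 0 0 -3 0 0 0; 0.45 0 0 -8 0 0 0; 0.45 0 0 -15 0 0 0; 0.45 0 0 -20 0 0 0"}}

```text
time_s: 9.87
position: [0.5089, 0.2692, 0.1366]
tool_rot: [[0.941, -0.146, 0.305], [-0.14, -0.989, -0.04], [0.307, -0.005, -0.952]]
ft_force: [0.2, 0.6, 0.4]
grip_width: 0.047
```

Emit:
{"name": "arm_command", "arguments": {"rows": "0.45 0 0 -25 0 0 0; 0.45 0 0 -25 0 0 0; 0.45 -10 0 -25 0 0 0; 0.45 -20 0 -20 0 0 0; 0.45 0 0 0 0 0 0"}}

```text
time_s: 10.28
position: [0.4496, 0.2782, 0.2212]
tool_rot: [[0.94, -0.144, 0.31], [-0.139, -0.99, -0.037], [0.312, -0.008, -0.95]]
ft_force: [-0.3, 0.6, 1.0]
grip_width: 0.047
```

Emit:
{"name": "arm_command", "arguments": {"rows": "0.45 0 0 0 0 0 0; 0.45 0 0 0 0 0 0; 0.45 0 0 0 0 0 0"}}

```text
time_s: 10.53
position: [0.4525, 0.2772, 0.217]
tool_rot: [[0.941, -0.146, 0.306], [-0.141, -0.989, -0.04], [0.308, -0.005, -0.951]]
ft_force: [-0.9, -0.7, -0.4]
grip_width: 0.0469
```

Run:
```python
from h import *
st(); c=P('wrist'); im=eyes.get_image('wrist'); np.savez('w8.npz',K=c[0],V=c[1]); cv2.imwrite('pics/w8.png',im[:,:,::-1])
for n in ('top','side'): cv2.imwrite(f'pics/{n}8.png',eyes.get_image(n)[:,:,::-1])
pl=np.array([.511,.269,.0805]);R=tool(-7.4,18)
for k in (-.0525,.0525,.1275): print(k,proj(c,pl+R@[k,0,0]))
```

```text
10.5333 [0.4525 0.2772 0.217 ] [  -8.5   -17.95 -179.7 ] [ 22.8  16.6  90.  -10.5  58.2 125.6] 0.0469 [-0.9 -0.7 -0.4]
-0.0525 [323.60575046 226.28405237]
0.0525 [321.37961758 103.14010711]
0.1275 [319.4485314  -3.6826139]
```

View pics/w8.png

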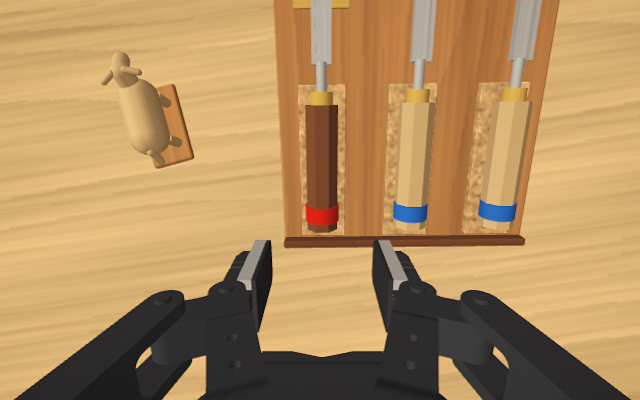

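The wrist view shows the gouge at columns 307–338 on the batten's 299–346, so it is centred. Its red butt is at row 215, just above the lip, in line with its neighbours. Next a quick check that the others haven't moved, then I'll hand in.

Run:
```python
from h import *
T,S=P('top'),P('side'); r={}
for n,b in (('top',(200,170,330,300)),('side',(285,180,425,325))):
    im=cv2.imread(f'pics/{n}8.png'); x0,y0,x1,y1=b; h=cv2.cvtColor(im[y0:y1,x0:x1],cv2.COLOR_BGR2HSV)
    for nm,lo,hi in(('red',(0,190,110),(6,255,255)),('blue',(105,120,60),(130,255,255))):
        k,l,s,ce=cv2.connectedComponentsWithStats(cv2.inRange(h,lo,hi))
        for i in range(1,k):
            if s[i,4]>8: print(n,nm,s[i,4],(ce[i]+[x0,y0]).round(1))
    d=cv2.absdiff(im,cv2.imread(f'pics/{n}0.png')).max(2)
    for nm,bb in dict(sheep=(150,190,185,245) if n=='top' else (290,335,360,385),glue=(325,120,360,165) if n=='top' else (248,150,280,218)).items():
        print(n,nm,'changed px',(d[bb[1]:bb[3],bb[0]:bb[2]]>40).sum())
st()
```

```text
top red 39 [234.7 191.5]
top red 44 [223.5 270.1]
top blue 40 [258.7 273.8]
top blue 37 [291.7 277.4]
top sheep changed px 0
top glue changed px 0
side red 47 [305.9 250.8]
side red 110 [396.3 279.7]
side blue 61 [400.6 227.4]
side blue 70 [398.5 251.6]
side sheep changed px 0
side glue changed px 0
10.6833 [0.4525 0.2772 0.2169] [  -8.51  -17.94 -179.7 ] [ 22.8  16.6  90.  -10.5  58.2 125.6] 0.0469 [ 0.4  0.6 -0.5]
```

```bash
python3 -c "
from rig import env; print(env.close_job())"
```

```text
the job is handed in; nothing more can be done
None
```

The red-banded gouge is back on the empty batten, handle at the low end by the lip and blade pointing up the slope. I handed the job in at about 10.7 s of the 38 s allowed. I lowered it in 0.5 mm steps until it touched with about 6 N, then released it and backed the arm clear.

**Position:** In the last wrist picture it sits within about 1 mm of the batten's centreline. Its band lines up with the neighbours' bands in the top view. In the wrist view its wood end is 4–5 px lower than theirs, but the battens are 1–2 px lower there too. That leaves it perhaps 1–2 mm further down-slope, which I did not measure further.

**Other objects:** The neighbours' bands are within 0.3 px of where they started, and the sheep and glue bottle areas show no changed pixels in either fixed view.

**One check that disagreed:** My first hover measurement put the gouge about 2–3 mm off-centre, because I paired a picture with an arm position read later. I corrected this from two closer pictures before setting it down.

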